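# Find the socket for the frame press nut

## Robot

A 6-joint arm with a two-finger parallel gripper is mounted at the origin on the work surface. World frame = base frame: x ahead of the robot, y to its left, z up, the work surface at z = 0. Lengths are in m, angles in rad, forces in N, time in s.
With the tool pointing down it reaches from about 0.275 to 0.75 m from the base axis. Payload 10.2 kg.
Tool frame: the origin (TCP) lies on the centre line of the jaws, within the pads' length; the fingertips stand ahead of it and the grasp point (between the pads) lies 8 mm behind it (finger_overhang is the z of the fingertips in the tool frame, in m); z points along the fingers, y is the direction in which the jaws open and shut (so a half turn about z gives the same grasp; the last joint's range is limited). The gripper opens to 88 mm and grips with 3 to 60 N. Pads are 18 mm wide; open, the fingers measure 123 mm over their backs; the gripper's body (75 mm by 187 mm) begins 45 mm behind the grasp point.
Start: joints at [1.116, 0.313, 1.498, -0, 1.331, -0.223], TCP at [0.121, 0.511, 0.25] pointing down, gripper open.
Joint ranges: [-2.94, 2.94], [-0.97, 2.17], [0.19, 2.56], [-1.23, 4.37], [0.02, 3.11], [-2.88, 2.88]. Speed limits (rad/s): [2.39, 2.39, 3.01, 3.14, 3.14, 3.14].

## Interface

Orientations are given as a 3x3 rotation matrix whose columns are the frame's x, y, z axes.
In Python, from workcell import * gives the robot as it stands. The module is installed in compiled form; this text tells all that it offers.
- The arm moves only by the tool step_arm, never from a script. Its argument "deltas" is a list of rows, each an object with "dp": the shift along the tool's x, y, z in cm, a list of three; "yaw": the turn about the tool's z in rad. In form: [{"dp": [dx, dy, dz], "yaw": yaw}, ...]. A call has 1 to 8 rows; each row is the pose to reach, as a shift and turn from the pose commanded when the call began, along the tool's axes at that moment; what a row does not reach only later rows make up. A row lasts 1/8 s, in which the tool goes at most 62.5 mm and 10.7 degrees, less where a joint would pass 70% of its speed; a pose out of reach is approached as far as the arm can. A call with a gripper value outside its range is refused whole. "grip" is the closure, from -1 (fully open) to 1 (shut), so that 0 is half open, set as the call begins (left out, the last holds). The fingers move at their own pace and stop on an object; "squeeze" is the grip in N (left out, the last holds). Time passes only in rows, so rows that repeat a pose let the fingers close. It gives the time, the measured TCP pose, the force and the opening at its end, in the units of the state.
- state(): the state, without advancing time (a new reading comes with each control period).
- snapshot(name): name is "side" or "top" or "wrist"; returns a dict with "img" (384x512x3 uint8, red, green, blue), "fx", "fy", "cx", "cy" (pixels), "dist_coeffs" ([k1, k2, p1, p2, k3] as OpenCV has them; the pictures are not rectified), "T" (4x4, takes a point from camera to world coordinates); the wrist camera has in their place "T_tool_cam" (4x4, takes a point from camera to tool coordinates, whose origin is the TCP and whose axes are the flange's). Camera axes: x right, y down, z forward; pixel columns grow to the right and rows downward; lengths in m; the calibration is good to about 2 mm. A picture is of the moment at which its call begins: read the wrist's pose just before it. There is no depth.
- hand_in(): hands the job in, once; it reports no verdict.
Trained networks look in the newest picture that a camera, given by its name, has taken for a name from the list of things; names that differ only in an ending like _2 or _b are one class to them, and where a whole thing is asked for, a point or a joint stands for the part that bears it (a point fixed in the world has none). Each returns a list of dicts, best first, with "confidence" (0 to 1); they miss things now and then, are a little off and sometimes report something else, mostly with a low value. They report only what shows in the picture. A call takes as long as a camera call.
- look_for(target, camera): "pixel" ([column, row] in pixels, amid what is visible of it).
- regions_of(target, camera): "region" (384x512 bool, what is visible of it) and "pixel" ([column, row] in pixels, amid what is visible of it).
The state is a dict: "t": time; "q": joint angles; "joint_velocities": joint speeds; "tau": joint torques, N m; "position": TCP position; "tool_rot": TCP orientation; "wrist_force": force on the tool from outside, world axes, zero at the start; "torque": the same for the moment, N m; "grip_width": finger opening in m.
Only numpy, scipy, OpenCV 4.12 (cv2) and the standard library are available. Lean on these libraries where they do the work, as an engineer would, in place of code of your own. Each camera call takes 0.05 s, during which the arm holds its last target.

## Task

Find by trying which of the three sockets standing on the bench fits the red-ringed middle nut of the frame press, and finish holding that socket in the gripper, upright and pushed fully home over the nut: do not let go of it. Each socket that does not fit must be left standing upright on the bench, and the glue jar, wax tin and rosette must stay where they are.

Things in the scene. Friction and masses are not known exactly. Their poses are not given: they have to be found in the camera images.
- socket_a_grip (a point): One of three steel sockets standing mouth down on the bench, 70 mm tall, 0.3 kg; any of them may be the one that fits. Ribbed round grip collar, 42 mm across on all three, 26 to 62 mm above the mouth, a 16 mm square stub on top. Point: on the axis, mid-collar, 44 mm above the mouth. z up along the axis; flats of its hex opening face along +x and -x (repeats every 60 degrees).
- socket_a: The same socket a, origin at the centre of its mouth. Its nose, the lowest 26 mm, is round, 26, 33 or 40 mm across, with a hex opening 26 mm deep from below. Which socket fits changes from run to run.
- socket_b_grip (a point): One of three steel sockets standing mouth down on the bench, 70 mm tall, 0.3 kg; any of them may be the one that fits. Ribbed round grip collar, 42 mm across on all three, 26 to 62 mm above the mouth, a 16 mm square stub on top. Point: on the axis, mid-collar, 44 mm above the mouth. z up along the axis; flats of its hex opening face along +x and -x (repeats every 60 degrees).
- socket_b: The same socket b, origin at the centre of its mouth. Its nose, the lowest 26 mm, is round, 26, 33 or 40 mm across, with a hex opening 26 mm deep from below. Which socket fits changes from run to run.
- socket_c_grip (a point): One of three steel sockets standing mouth down on the bench, 70 mm tall, 0.3 kg; any of them may be the one that fits. Ribbed round grip collar, 42 mm across on all three, 26 to 62 mm above the mouth, a 16 mm square stub on top. Point: on the axis, mid-collar, 44 mm above the mouth. z up along the axis; flats of its hex opening face along +x and -x (repeats every 60 degrees).
- socket_c: The same socket c, origin at the centre of its mouth. Its nose, the lowest 26 mm, is round, 26, 33 or 40 mm across, with a hex opening 26 mm deep from below. Which socket fits changes from run to run.
- red_nut (a point): The nut to fit, fixed (it does not turn): the middle one of three in a row, with a flat red ring, 60 mm across, around it. Point: on its axis, level with the green bed's top, where the mouth of the fitting socket comes to rest (its mid-collar point is then 44 mm above this point). z up; flats of the nut face along this point's +x and -x. Flats reach 13 mm above the bed, a tapered crown 18 mm, a stud 22 mm.
- press: Frame press, fixed: green bed 150 x 250 x 40 mm, origin under the red-ringed nut. Nuts of 16, 22 and 28 mm, dealt anew each run to three places along y, 70 mm apart, each inside a dark ring 50 mm across, 11 mm high. One socket fits, 1 mm clear all round, twist up to 8 degrees; others stop 10 mm or more too high. From x = 40 mm on, a jaw and gilt moulding, 300 mm long, rise 25 mm over the bed.
- glue_jar: Bystander, loose: white glue jar with a red cap, 72 mm across, 85 mm tall; origin at the centre of its underside.
- wax_tin: Bystander, loose: brass-coloured wax tin with a white top, 84 mm across, 40 mm tall; origin at the centre of its underside.
- rosette: Bystander, loose: carved rosette, terracotta and gilt, 90 mm across, 26 mm tall; origin at the centre of its underside.

How it is judged:
By the outcome, as a careful person would: the job done as asked, in the order asked, and still so for the second after the job is handed in, while the arm keeps its last pose, push and grip.
It also fails if it takes over 70 s, if anything falls off the work surface, if the arm or the gripper's body presses on something with over 40 N, if the wrist force passes 120 N, or if a joint passes its speed limit or range.

## Working session

There is one attempt and no reset: what is moved stays moved. The work goes in short steps, Python scripts to look and compute and a tool call to move; the robot and the scene stay as the last step left them, time stands still between calls to the robot, and variables do not carry over. Pictures are saved under pics/ and viewed, and the job is handed in when it is done.

Besides the shell and the picture viewer there is one more tool, called after "Emit:" in YAML: its name, and indented under it one key for each argument. step_arm: Moves the arm, as the interface text tells. Its arguments: {"type":"object","properties":{"deltas":{"type":"array"},"grip":{"type":"number"},"squeeze":{"type":"number"}},"required":["deltas"]}

```bash
mkdir -p pics; cat > h.py <<'E'
from workcell import *
import numpy as np, cv2
def save(n,f):
    s=snapshot(n); cv2.imwrite('pics/'+f,s['img'][:,:,::-1]); return s
def K(s): return np.array([[s['fx'],0,s['cx']],[0,s['fy'],s['cy']],[0,0,1.]])
def camT(s,st=None):
    if 'T' in s: return np.array(s['T'])
    W=np.eye(4); W[:3,:3]=st['tool_rot']; W[:3,3]=st['position']; return W@np.array(s['T_tool_cam'])
def ray(s,px,st=None):
    u=cv2.undistortPoints(np.array([[px]],float),K(s),np.array(s['dist_coeffs'],float))[0,0]
    T=camT(s,st); return T[:3,3],T[:3,:3]@np.array([u[0],u[1],1.])
def atz(s,px,z,st=None):
    o,d=ray(s,px,st); return o+d*(z-o[2])/d[2]
def proj(s,P,st=None):
    T=np.linalg.inv(camT(s,st)); P=np.atleast_2d(P)@T[:3,:3].T+T[:3,3]
    return cv2.projectPoints(P.astype(float),np.zeros(3),np.zeros(3),K(s),np.array(s['dist_coeffs'],float))[0][:,0]
E
python3 - <<'E'
from h import *
st=state(); print(st)
for n in ['top','side','wrist']:
    s=save(n,n+'0.png'); print(n,s['fx'],s['cx'],s['cy'],s['dist_coeffs'],camT(s,st).round(3).tolist())
    for t in ['socket_a','red_nut','press','glue_jar','wax_tin','rosette']:
        for r in look_for(t,n): print(t,np.round(r['pixel'],1),round(r['confidence'],2))
E
```

```text
{'t': 0.0, 'q': array([ 1.11560048e+00,  3.13430821e-01,  1.49843915e+00,  6.14958966e-06,
        1.33102279e+00, -2.23387541e-01]), 'joint_velocities': array([-0.00041611,  0.00107769,  0.00139975,  0.00026648, -0.0027266 ,
        0.00191283]), 'tau': array([ 3.28955402e-04, -4.02212405e+01, -2.52277011e+01,  6.94789016e-02,
        3.52200656e-02, -8.28047996e-05]), 'position': array([0.12050809, 0.51073529, 0.24917011]), 'tool_rot': array([[-9.73252129e-01,  2.29738895e-01, -5.76940643e-04],
       [ 2.29739432e-01,  9.73251476e-01, -1.16509425e-03],
       [ 2.93840867e-04, -1.26647648e-03, -9.99999155e-01]]), 'wrist_force': array([-0.51005027,  1.13043022, -0.93329162]), 'torque': array([-0.05044332,  0.0111016 , -0.00917508]), 'grip_width': 0.08791423918317978}
top 374.2511731169279 259.10483628125377 194.24383817900278 [0.02352023 0.         0.         0.         0.        ] [[-0.011, -0.994, 0.108, 0.475], [-0.999, 0.014, 0.028, -0.129], [-0.03, -0.108, -0.994, 1.12], [0.0, 0.0, 0.0, 1.0]]
socket_a [319.5 223.9] 0.61
socket_a [283.6 177.1] 0.46
socket_a [265.3 226.4] 0.44
r
[... 276 characters left out ...]
542 189.55475741173174 [-0.1663523  0.         0.         0.         0.       ] [[0.998, -0.056, 0.039, 0.526], [-0.067, -0.667, 0.742, -0.869], [-0.016, -0.743, -0.669, 0.741], [0.0, 0.0, 0.0, 1.0]]
socket_a [220. 202.] 0.79
socket_a [286.3 211. ] 0.75
socket_a [228.7 246.5] 0.72
red_nut [245.7 124.4] 0.6
red_nut [228.  249.9] 0.6
red_nut [286.2 213. ] 0.35
press [245.2 126.7] 0.93
glue_jar [243.8 300.4] 0.62
wax_tin [320.2 175. ] 0.6
rosette [177.8 336. ] 0.55
wrist 285.2076455964653 256.6201155750172 192.06903657596908 [-0.0121179  0.         0.         0.         0.       ] [[0.229, 0.924, 0.306, 0.04], [0.973, -0.217, -0.074, 0.529], [-0.002, 0.315, -0.949, 0.383], [0.0, 0.0, 0.0, 1.0]]
```

View pics/top0.png

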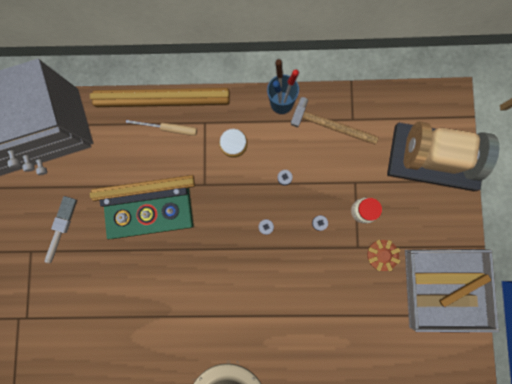

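View pics/side0.png

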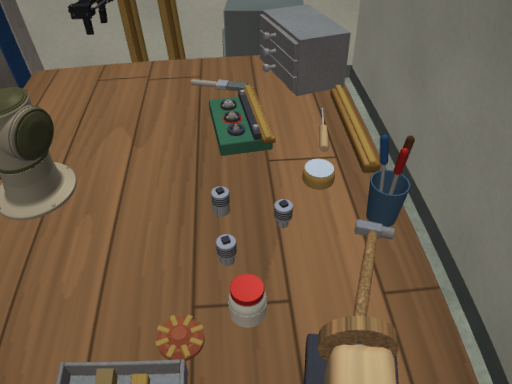

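```bash
python3 - <<'E'
from h import *
a=cv2.imread('pics/top0.png'); cv2.imwrite('pics/t1.png',cv2.resize(a[110:280,90:240],None,fx=3.5,fy=3.5,interpolation=cv2.INTER_CUBIC))
cv2.imwrite('pics/t2.png',cv2.resize(a[130:280,220:420],None,fx=4,fy=4,interpolation=cv2.INTER_CUBIC))
a=cv2.imread('pics/side0.png'); cv2.imwrite('pics/s1.png',cv2.resize(a[80:280,160:360],None,fx=3,fy=3,interpolation=cv2.INTER_CUBIC))
E
```

```text
(no output)
```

View pics/t1.png

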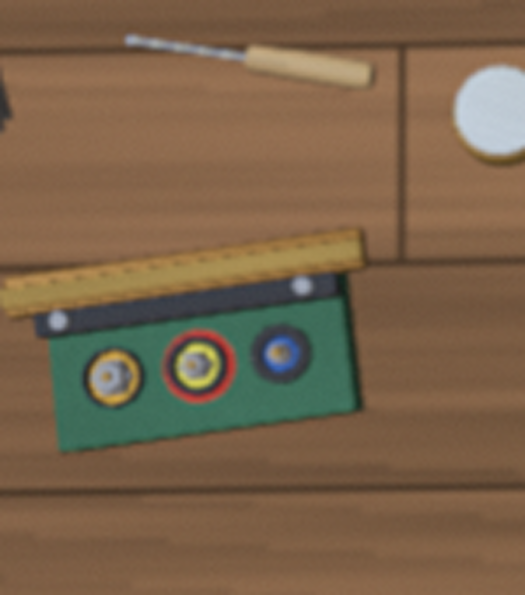

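View pics/t2.png

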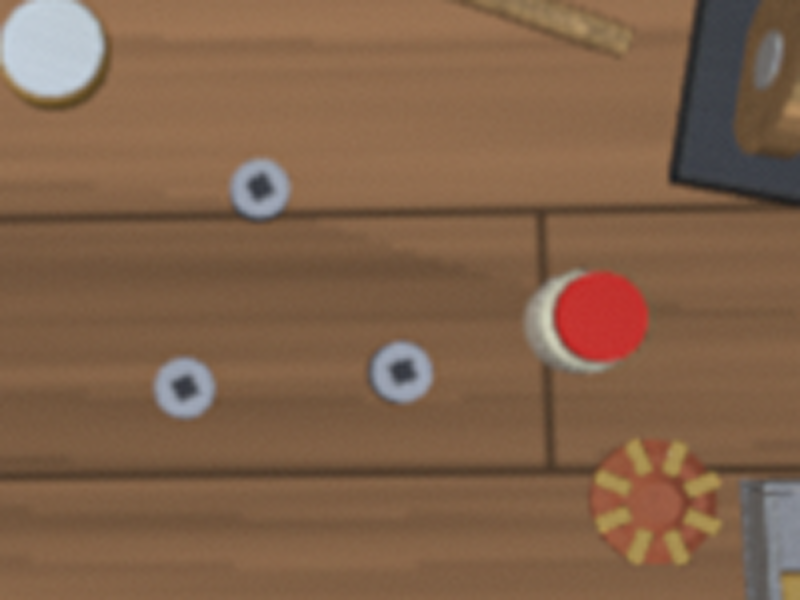

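View pics/s1.png

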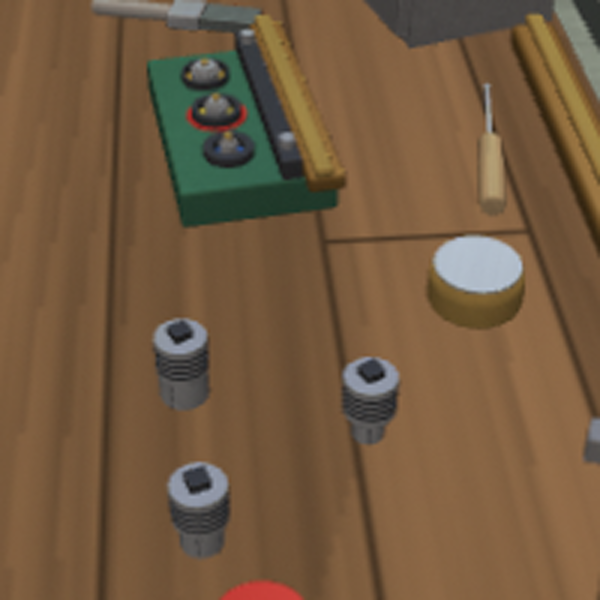

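View pics/wrist0.png

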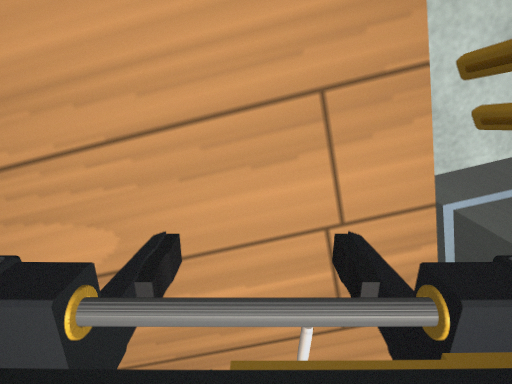

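```bash
python3 - <<'E'
from h import *
s=snapshot('top');S=snapshot('side'); print(proj(s,[[.12,.51,.25],[0,0,0]]),proj(S,[[.12,.51,.25],[0,0,0]]))
for n,p,z in [('A',(320.5,223),.07),('B',(285,177),.07),('C',(266,227),.07),('nut',(147,214),.05),('jar',(370,209),.085),('tin',(232.5,142),.04),('ros',(382,255),.026)]: print(n,atz(s,p,z).round(4))
for n,p,z in [('A',(226.5,241),.07),('B',(284,204),.07),('C',(220.5,190),.07),('nut',(232,115),.05)]: print('side',n,atz(S,p,z).round(4))
E
```

```text
[[-15.90904401 400.072271  ]
 [227.20665509 404.73548177]] [[ 96.4014259   24.61298295]
 [ 35.68639087 189.8686581 ]]
A [ 0.5061 -0.2688  0.07  ]
B [ 0.6371 -0.1726  0.07  ]
C [ 0.4967 -0.117   0.07  ]
nut [0.5386 0.2254 0.05  ]
jar [ 0.5424 -0.4028  0.085 ]
tin [ 0.7486 -0.021   0.04  ]
ros [ 0.4144 -0.4464  0.026 ]
side A [ 0.5105 -0.2775  0.07  ]
side B [ 0.6411 -0.1791  0.07  ]
side C [ 0.5014 -0.1207  0.07  ]
side nut [0.5407 0.2296 0.05  ]
```

Emit:
step_arm:
  deltas:
    - {"dp": [-4, -1.5, 0], "yaw": -0.04}
    - {"dp": [-9, -3.5, 0], "yaw": -0.08}
    - {"dp": [-14.5, -5.5, 0], "yaw": -0.14}
    - {"dp": [-20, -7.7, 0], "yaw": -0.2}
    - {"dp": [-25.5, -9.8, 0], "yaw": -0.26}
    - {"dp": [-31, -12, 0], "yaw": -0.32}
    - {"dp": [-36.5, -14, 0], "yaw": -0.36}
    - {"dp": [-41, -15.7, 0], "yaw": -0.385}

```text
t: 2.15
position: [0.4852, 0.2624, 0.2497]
tool_rot: [[-0.988, -0.153, 0.0], [-0.153, 0.988, 0.0], [-0.0, 0.0, -1.0]]
wrist_force: [1.2, 0.4, 0.5]
grip_width: 0.0882
```

Emit:
step_arm:
  deltas:
    - {"dp": [-3, -0.1, 0], "yaw": 0}
    - {"dp": [-5.5, -0.1, 0], "yaw": 0}
    - {"dp": [-6.3, -0.1, 0], "yaw": 0}
    - {"dp": [-6.3, -0.1, 0], "yaw": 0}

```text
t: 2.65
position: [0.5457, 0.2727, 0.2495]
tool_rot: [[-0.988, -0.153, -0.001], [-0.153, 0.988, -0.0], [0.001, -0.0, -1.0]]
wrist_force: [-0.2, -0.0, 0.4]
grip_width: 0.0883
```

```bash
python3 - <<'E'
from h import *
import workcell; print([x for x in dir(workcell) if x[0]!='_']); print(getattr(workcell,'finger_overhang',None))
st=state(); print(st['t'],st['position'],st['tool_rot'].round(3).tolist(),st['q'].round(2),st['wrist_force'])
s=save('wrist','w1.png')
for t in ['red_nut','press']:
    for r in look_for(t,'wrist'): print(t,np.round(r['pixel'],1),round(r['confidence'],2),atz(s,r['pixel'],.04,st))
E
```

```text
['IKError', 'finger_overhang', 'hand_in', 'look_for', 'regions_of', 'snapshot', 'state']
0.011
2.65 [0.54572634 0.27268029 0.24948636] [[-0.988, -0.153, -0.001], [-0.153, 0.988, -0.0], [0.001, -0.0, -1.0]] [ 0.27  0.5   1.22  0.    1.42 -1.45] [-0.17399594 -0.0407056   0.44049911]
red_nut [223.1 182.9] 0.94 [0.57083843 0.23309948 0.04      ]
press [221.6 186. ] 0.76 [0.57517876 0.23170478 0.04      ]
```

View pics/w1.png

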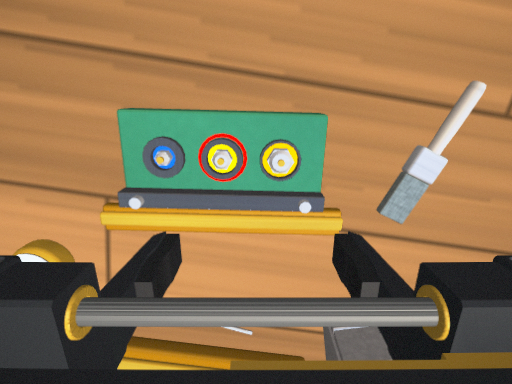

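```bash
python3 - <<'E'
from h import *
st=state()
s=snapshot('wrist'); im=s['img'].astype(int)
def fit(m,z):
    ys,xs=np.nonzero(m); P=np.array([atz(s,(x,y),z,st)[:2] for x,y in zip(xs,ys)])
    c=(P.min(0)+P.max(0))/2
    # circle fit
    A=np.c_[2*P,np.ones(len(P))]; b=(P**2).sum(1); q=np.linalg.lstsq(A,b,rcond=None)[0]
    return q[:2],np.sqrt(q[2]+q[0]**2+q[1]**2),c,len(P)
R,G,B=im[...,0],im[...,1],im[...,2]
m=(R>150)&(G<70)&(B<70); m[230:]=0
print('red',fit(m,.04))
# bed edges: green mask minAreaRect in world
g=(G>R+25)&(G>B+10); g[230:]=0
ys,xs=np.nonzero(g); P=np.array([atz(s,(x,y),.04,st)[:2] for x,y in zip(xs,ys)]).astype(np.float32)
print(cv2.minAreaRect(P*1000))
c=cv2.resize(s['img'][125:195,120:320,::-1],None,fx=4,fy=4,interpolation=cv2.INTER_CUBIC); cv2.imwrite('pics/w1c.png',c)
# rectified view at z=.053
n=500; sc=.00045
cx,cy=fit(m,.04)[0]
Xc=st['tool_rot'][:,0];Yc=st['tool_rot'][:,1]
jj,ii=np.meshgrid(np.arange(n),np.arange(300))
W=np.array([cx,cy,0])+(-(jj[...,None]-250)*sc)*(-Yc)+((ii[...,None]-150)*sc)*(-Xc); W[...,2]=.053
p=proj(s,W.reshape(-1,3),st).reshape(300,n,2).astype(np.float32)
cv2.imwrite('pics/w1r.png',cv2.resize(cv2.remap(s['img'][:,:,::-1].copy(),p[...,0],p[...,1],cv2.INTER_CUBIC),None,fx=1.6,fy=1.6))
E
```

```text
red (array([0.53947913, 0.22819472]), np.float64(0.027660672849039485), array([0.53896345, 0.2284403 ]), 367)
((531.6010131835938, 227.88424682617188), (97.24113464355469, 246.1749725341797), 7.336687088012695)
```

View pics/w1c.png

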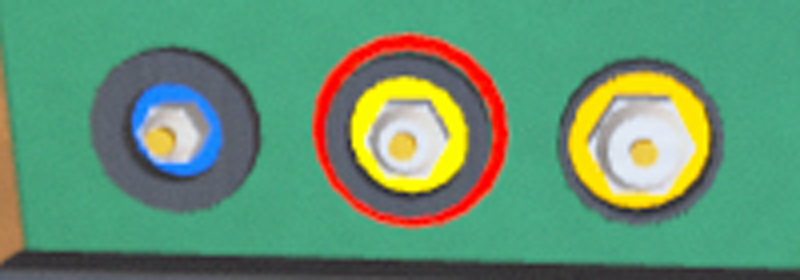

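View pics/w1r.png

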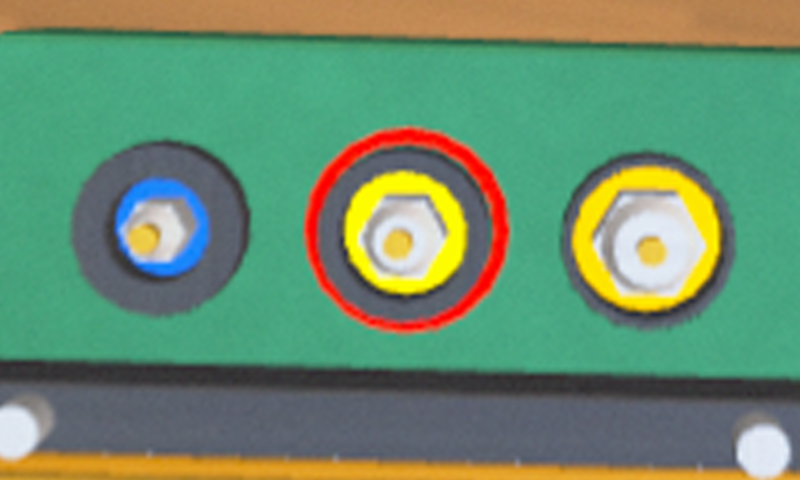

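Emit:
step_arm:
  deltas:
    - {"dp": [0.9, -4, 0], "yaw": 0}
    - {"dp": [2.1, -9.3, 0], "yaw": 0}
    - {"dp": [3.4, -15, 0], "yaw": 0}
    - {"dp": [4.7, -20.7, 0], "yaw": 0}
    - {"dp": [6, -26.4, 0], "yaw": 0}
    - {"dp": [7.3, -32.1, 0], "yaw": 0}
    - {"dp": [8.6, -37.8, 0], "yaw": 0}
    - {"dp": [9.9, -43.5, 0], "yaw": 0}

```text
t: 3.85
position: [0.5139, -0.1739, 0.2502]
tool_rot: [[-0.988, -0.153, 0.001], [-0.153, 0.988, -0.0], [-0.001, -0.0, -1.0]]
wrist_force: [0.9, 1.3, -0.0]
grip_width: 0.088
```

Emit:
step_arm:
  deltas:
    - {"dp": [1, -4.5, 0], "yaw": 0}
    - {"dp": [1.8, -8, 0], "yaw": 0}
    - {"dp": [2.2, -9.8, 0], "yaw": 0}
    - {"dp": [2.2, -9.8, 0], "yaw": 0}

```text
t: 4.35
position: [0.5076, -0.2727, 0.2497]
tool_rot: [[-0.988, -0.152, -0.0], [-0.152, 0.988, 0.0], [-0.0, 0.0, -1.0]]
wrist_force: [0.4, 1.6, -0.4]
grip_width: 0.0879
```

```bash
python3 - <<'E'
from h import *
st=state(); print(st['t'],st['position'],st['tool_rot'].round(3).tolist(),st['q'].round(2),st['wrist_force'])
s=save('wrist','w2.png')
for t in ['socket_a_grip','socket_a']:
    for r in look_for(t,'wrist'): print(t,np.round(r['pixel'],1),round(r['confidence'],2),atz(s,r['pixel'],.05,st))
E
```

```text
4.35 [ 0.50762769 -0.27266752  0.24968682] [[-0.988, -0.152, -0.0], [-0.152, 0.988, 0.0], [-0.0, 0.0, -1.0]] [-0.7   0.43  1.34  0.    1.38 -2.42] [ 0.38504281  1.5924498  -0.4406739 ]
socket_a_grip [314.4 269.3] 0.82 [ 0.63238975 -0.17488912  0.05      ]
socket_a [261.  168.5] 0.96 [ 0.50490697 -0.26855449  0.05      ]
socket_a [309.3 271.9] 0.77 [ 0.63745763 -0.1808726   0.05      ]
socket_a [379.2 176.7] 0.71 [ 0.4930619  -0.12506565  0.05      ]
```

View pics/w2.png

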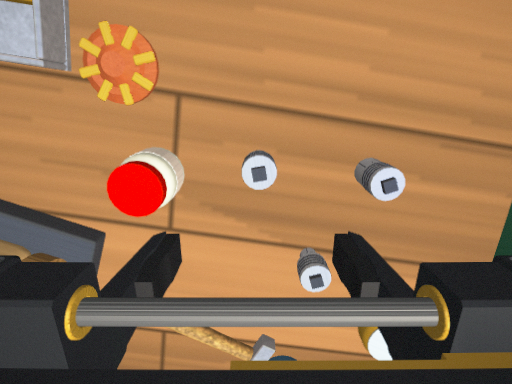

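```bash
python3 - <<'E'
from h import *
st=state(); s=snapshot('wrist')
cv2.imwrite('pics/w2c.png',cv2.resize(s['img'][140:205,225:295,::-1],None,fx=8,fy=8,interpolation=cv2.INTER_CUBIC))
im=s['img'].astype(int); g=im.mean(2)
sub=np.zeros(g.shape,bool); sub[150:192,240:280]=1
# light face: grey-bright bluish
print(im[165,246:276])
m=sub&(im[...,2]>170)&(abs(im[...,0]-im[...,2])<60)
m8=m.astype(np.uint8)*255
cs,_=cv2.findContours(m8,cv2.RETR_EXTERNAL,cv2.CHAIN_APPROX_NONE); c=max(cs,key=len)[:,0]
P=np.array([atz(s,p,.062,st)[:2] for p in c]); (x,y),r=cv2.minEnclosingCircle((P*1000).astype(np.float32)); print('collar',x,y,r)
d=sub&(g<90)
n,l,stt,cen=cv2.connectedComponentsWithStats(d.astype(np.uint8)); print(stt,cen)
for k in range(1,n):
    if 80<stt[k][4]<400:
        ys,xs=np.nonzero(l==k); P=np.array([atz(s,p,.07,st)[:2]*1000 for p in zip(xs,ys)],np.float32); print(cv2.minAreaRect(P))
E
```

```text
[[222 231 240]
 [223 231 241]
 [223 230 241]
 [220 229 237]
 [222 231 240]
 [223 229 240]
 [224 231 242]
 [218 227 238]
 [220 227 238]
 [219 226 238]
 [196 208 221]
 [193 204 218]
 [194 203 219]
 [181 192 208]
 [179 189 206]
 [147 153 166]
 [116 119 129]
 [143 146 162]
 [208 220 231]
 [219 227 238]
 [218 226 239]
 [219 227 239]
 [218 225 237]
 [215 224 236]
 [218 227 239]
 [219 227 238]
 [221 228 240]
 [221 228 243]
 [142 147 160]
 [197 143  96]]
collar 507.0464172363281 -271.0719299316406 20.640501022338867
[[     0      0    512    384 196536]
 [   243    151     29     10     56]
 [   251    166     13      3     16]] [[255.49947592 191.51270505]
 [256.98214286 153.91071429]
 [256.75       167.        ]]
```

View pics/w2c.png

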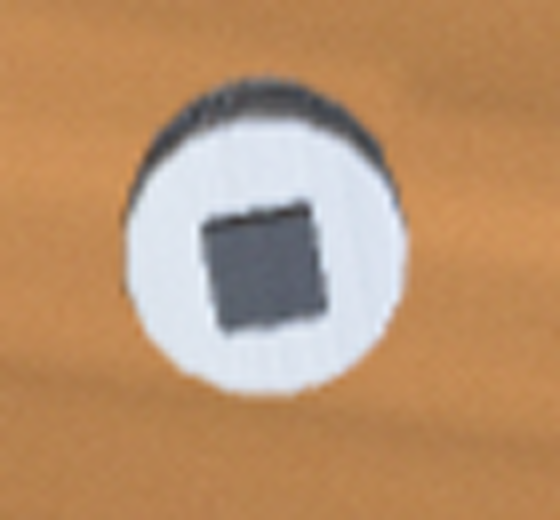

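Emit:
step_arm:
  deltas:
    - {"dp": [3, 0, 3], "yaw": 0}
    - {"dp": [6, 0, 7], "yaw": 0}
    - {"dp": [8.5, 0, 9.5], "yaw": 0}
    - {"dp": [8.5, 0, 9.5], "yaw": 0}

```text
t: 5.05
position: [0.4228, -0.2846, 0.1539]
tool_rot: [[-0.988, -0.152, -0.002], [-0.152, 0.988, 0.002], [0.002, 0.002, -1.0]]
wrist_force: [1.0, 0.2, -0.1]
grip_width: 0.088
```

```bash
python3 - <<'E'
from h import *
st=state(); print(st['t'],st['position'],st['q'].round(2))
s=save('wrist','w3.png'); S=save('side','s3.png')
p=proj(s,[[.507,-.271,.0]],st)[0]; print(p)
u,v=p.astype(int); im=s['img'][max(0,v-80):v+30,u-70:u+70,::-1]
cv2.imwrite('pics/w3c.png',cv2.resize(im,None,fx=5,fy=5,interpolation=cv2.INTER_CUBIC))
cv2.imwrite('pics/s3c.png',cv2.resize(S['img'][175:275,190:310,::-1],None,fx=6,fy=6,interpolation=cv2.INTER_CUBIC))
E
```

```text
5.05 [ 0.42282576 -0.28460268  0.15390779] [-0.82  0.38  1.67  0.    1.09 -2.55]
[257.51810229 252.56055305]
```

View pics/w3c.png

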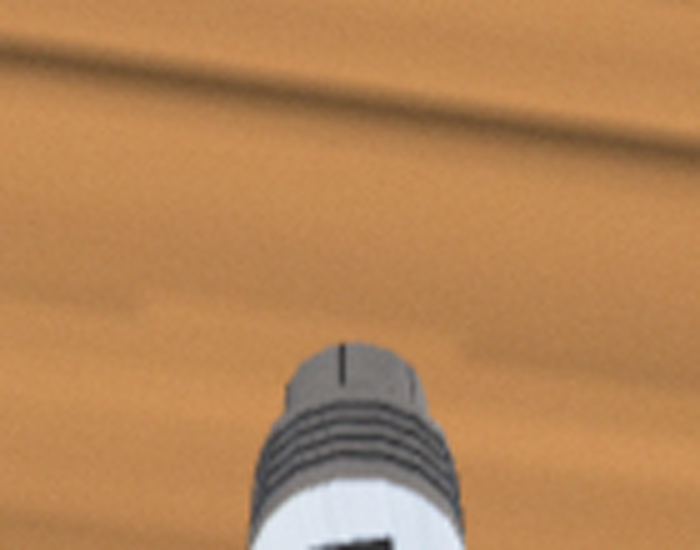

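View pics/s3c.png

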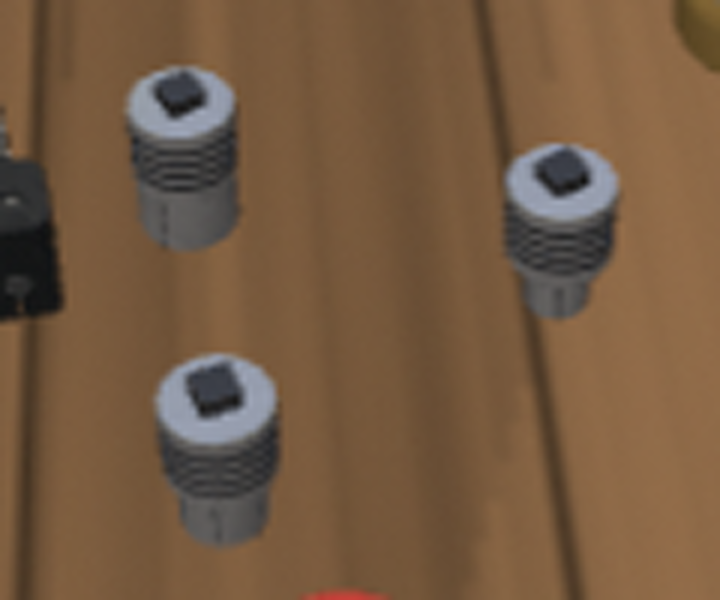

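Emit:
step_arm:
  deltas:
    - {"dp": [-3, 0, 0], "yaw": 0}
    - {"dp": [-7, 0.1, 0], "yaw": 0}
    - {"dp": [-8.5, 0.1, 1], "yaw": 0}
    - {"dp": [-8.5, 0.1, 5], "yaw": 0}
    - {"dp": [-8.5, 0.1, 9], "yaw": 0}
    - {"dp": [-8.5, 0.1, 11], "yaw": 0}
    - {"dp": [-8.5, 0.1, 11.4], "yaw": 0}
    - {"dp": [-8.5, 0.1, 11.4], "yaw": 0}

```text
t: 6.15
position: [0.5079, -0.2718, 0.0414]
tool_rot: [[-0.988, -0.153, 0.001], [-0.153, 0.988, -0.001], [-0.001, -0.001, -1.0]]
wrist_force: [-0.5, 0.1, 0.4]
grip_width: 0.0878
```

Emit:
step_arm:
  deltas:
    - {"dp": [0, 0, 0], "yaw": 0}
    - {"dp": [0, 0, 0], "yaw": 0}
    - {"dp": [0, 0, 0], "yaw": 0}
    - {"dp": [0, 0, 0], "yaw": 0}
    - {"dp": [0, 0, 0], "yaw": 0}
    - {"dp": [0, 0, 0], "yaw": 0}
  grip: 1
  squeeze: 30

```text
t: 6.9
position: [0.5076, -0.2714, 0.0408]
tool_rot: [[-0.988, -0.153, -0.0], [-0.153, 0.988, 0.0], [0.0, 0.0, -1.0]]
wrist_force: [0.0, 1.3, 1.6]
grip_width: 0.0412
```

```bash
python3 - <<'E'
from h import *
st=state(); print(st['t'],st['position'],st['grip_width'],st['wrist_force'])
s=save('wrist','w4.png')
E
```

```text
6.9 [ 0.50759436 -0.27144312  0.0407791 ] 0.04122943458866328 [0.02780382 1.33188914 1.62714186]
```

View pics/w4.png

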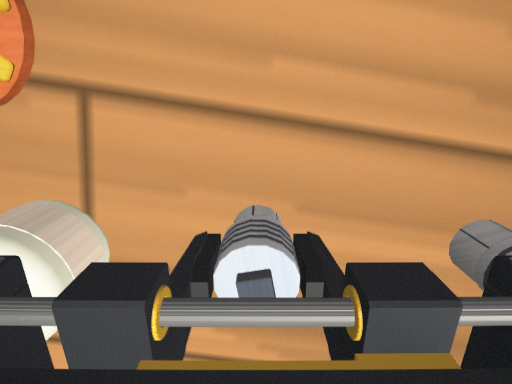

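Emit:
step_arm:
  deltas:
    - {"dp": [0, 0, -2], "yaw": 0}
    - {"dp": [0, 0, -6], "yaw": 0}
    - {"dp": [0, 0, -11], "yaw": 0}
    - {"dp": [0, 0, -15], "yaw": 0}
    - {"dp": [0, 0, -16], "yaw": 0}

```text
t: 7.58
position: [0.5081, -0.2721, 0.2025]
tool_rot: [[-0.988, -0.153, 0.003], [-0.153, 0.988, -0.002], [-0.002, -0.003, -1.0]]
wrist_force: [0.4, -0.4, -2.8]
grip_width: 0.0415
```

```bash
python3 - <<'E'
from h import *
st=state(); print(st['t'],st['position'],st['grip_width'],st['wrist_force'])
s=save('wrist','w5.png')
c=cv2.resize(s['img'][190:310,190:330,::-1],None,fx=5,fy=5,interpolation=cv2.INTER_CUBIC)
R=st['tool_rot'];p0=st['position']
def tl(x,y,z): return p0+R@np.array([x,y,z])
th=np.linspace(0,2*np.pi,73)
# mouth is at tool z=+.0408; z_tool = .0408 - h
for h,r,col in [(.062,.021,(0,255,0)),(0,.0165,(0,0,255))]:
    for k,q in enumerate(proj(s,[tl(r*np.cos(t),r*np.sin(t),.0408-h) for t in th],st)):
        cv2.circle(c,(int((q[0]-190+.5)*5),int((q[1]-190+.5)*5)),1,col,-1)
cv2.imwrite('pics/w5c.png',c)
E
```

```text
7.575 [ 0.50806088 -0.27211399  0.20248055] 0.04150634890983757 [ 0.43812117 -0.44326271 -2.81409451]
```

View pics/w5c.png

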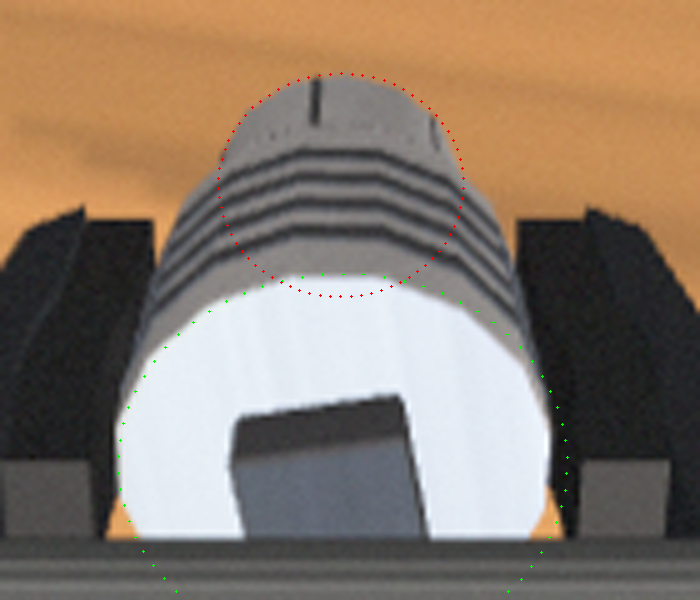

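Emit:
step_arm:
  deltas:
    - {"dp": [-0.9, 4, 0], "yaw": 0}
    - {"dp": [-2.1, 9.5, 0], "yaw": 0.04}
    - {"dp": [-3.3, 15, 0], "yaw": 0.08}
    - {"dp": [-4.5, 20.5, 0], "yaw": 0.12}
    - {"dp": [-5.7, 26, 0], "yaw": 0.16}
    - {"dp": [-6.9, 31.5, 0], "yaw": 0.197}
    - {"dp": [-8.1, 37, 0], "yaw": 0.197}
    - {"dp": [-9.3, 42.5, 0], "yaw": 0.197}

```text
t: 8.62
position: [0.5339, 0.1643, 0.1984]
tool_rot: [[-0.999, 0.044, -0.003], [0.044, 0.999, -0.0], [0.003, -0.001, -1.0]]
wrist_force: [0.5, -1.1, -2.7]
grip_width: 0.041
```

Emit:
step_arm:
  deltas:
    - {"dp": [-0.2, 2.5, 0], "yaw": 0}
    - {"dp": [-0.2, 5, 0], "yaw": 0}
    - {"dp": [-0.2, 5, 0], "yaw": 0}
    - {"dp": [-0.2, 5, 0], "yaw": 0}

```text
t: 9.12
position: [0.5385, 0.2118, 0.1993]
tool_rot: [[-0.999, 0.044, -0.002], [0.044, 0.999, -0.001], [0.002, -0.001, -1.0]]
wrist_force: [0.1, 0.3, -2.0]
grip_width: 0.0415
```

```bash
python3 - <<'E'
from h import *
st=state(); print(st['t'],st['position'],st['grip_width'],st['wrist_force'],st['q'].round(2))
R=st['tool_rot']; d=R.T@(np.array([.5392,.2282,.2])-st['position']); print(d*100,R.round(3).tolist())
s=save('wrist','w6.png');S=save('side','s6.png')
E
```

```text
9.125 [0.53851059 0.21176233 0.19930459] 0.041539430542438055 [ 0.13323311  0.29727869 -2.03179958] [ 0.17  0.47  1.4  -0.    1.27 -1.35]
[ 0.0036975   1.6451521  -0.07085318] [[-0.999, 0.044, -0.002], [0.044, 0.999, -0.001], [0.002, -0.001, -1.0]]
```

View pics/w6.png

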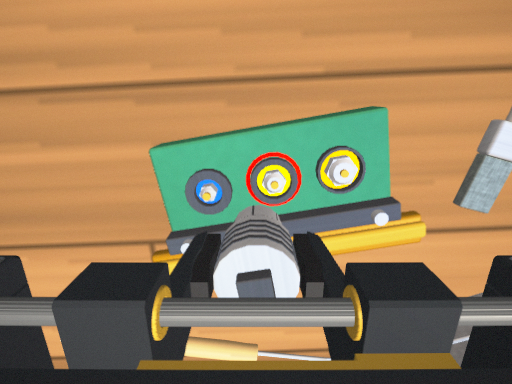

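View pics/s6.png

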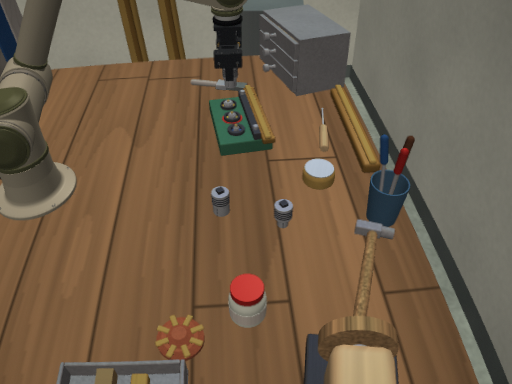

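```bash
python3 - <<'E'
from h import *
st=state(); s=snapshot('wrist'); im=s['img'].astype(int)
R,G,B=im[...,0],im[...,1],im[...,2]
m=(R>150)&(G<70)&(B<70); m[230:]=0; m[:,:200]=0;m[:,340:]=0
cs,_=cv2.findContours(m.astype(np.uint8),cv2.RETR_EXTERNAL,cv2.CHAIN_APPROX_NONE); c=max(cs,key=len)[:,0]
P=np.array([atz(s,p,.04,st)[:2] for p in c])
A=np.c_[2*P,np.ones(len(P))];q=np.linalg.lstsq(A,(P**2).sum(1),rcond=None)[0]; print(q[:2],np.sqrt(q[2]+q[0]**2+q[1]**2))
g=(G>R+25)&(G>B+10); g[205:]=0
ys,xs=np.nonzero(g)
# far... edge of bed nearest robot = top edge of image
E=[]
for x in range(165,380):
    yy=np.nonzero(g[:,x])[0]
    if len(yy): E.append(atz(s,(x,yy[0]-.5),.04,st)[:2])
E=np.array(E); vx,vy,_,_=cv2.fitLine(E.astype(np.float32),cv2.DIST_HUBER,0,.001,.001).ravel(); print('edge yaw deg',np.degrees(np.arctan2(-vx,vy)))
n=600; sc=.0001; cx,cy=q[:2]
jj,ii=np.meshgrid(np.arange(n),np.arange(n))
W=np.stack([cx-(300-ii)*sc*1.0*1, cy+(jj-300)*sc,0*ii+.053],-1)
p=proj(s,W.reshape(-1,3),st).reshape(n,n,2).astype(np.float32)
o=cv2.remap(s['img'][:,:,::-1].copy(),p[...,0],p[...,1],cv2.INTER_CUBIC)
cv2.imwrite('pics/w6r.png',o)
E
```

```text
[0.53908765 0.22823883] 0.02880946333577114
edge yaw deg -172.64948
```

View pics/w6r.png

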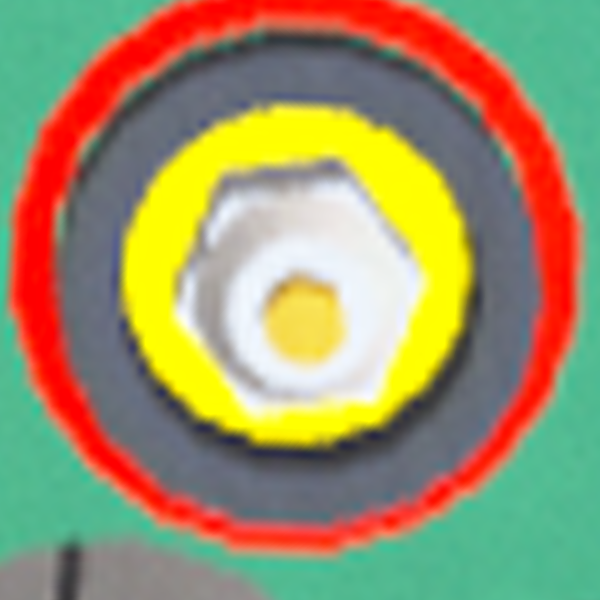

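Emit:
step_arm:
  deltas:
    - {"dp": [0, 1, 1], "yaw": 0}
    - {"dp": [0, 1.65, 4], "yaw": 0}
    - {"dp": [0, 1.65, 7], "yaw": 0}
    - {"dp": [0, 1.65, 8.5], "yaw": 0}
    - {"dp": [0, 1.65, 8.5], "yaw": 0}
    - {"dp": [0, 1.65, 8.5], "yaw": 0}

```text
t: 10.02
position: [0.5401, 0.2291, 0.1168]
tool_rot: [[-0.999, 0.044, 0.002], [0.044, 0.999, 0.0], [-0.002, 0.001, -1.0]]
wrist_force: [-0.1, -0.7, -2.8]
grip_width: 0.0411
```

```bash
python3 - <<'E'
from h import *
st=state(); print(st['t'],st['position'],st['grip_width'],st['wrist_force'],st['q'].round(2))
s=save('wrist','w7.png');S=save('side','s7.png')
c=cv2.resize(S['img'][60:170,170:300,::-1],None,fx=5,fy=5,interpolation=cv2.INTER_CUBIC); cv2.imwrite('pics/s7c.png',c)
E
```

```text
10.025 [0.54013412 0.22908615 0.11682454] 0.04112109564869344 [-0.05014209 -0.69006792 -2.78817337] [ 0.2   0.57  1.47  0.    1.1  -1.33]
```

View pics/w7.png

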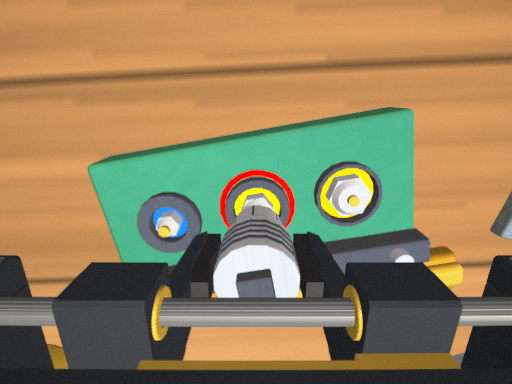

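View pics/s7c.png

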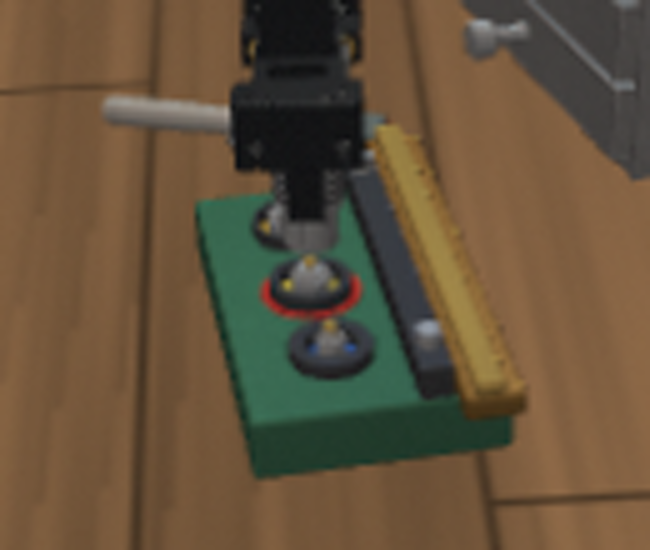

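```bash
cat > ring.py <<'E'
from h import *
def ring():
    st=state(); s=snapshot('wrist'); im=s['img'].astype(int)
    R,G,B=im[...,0],im[...,1],im[...,2]
    m=(R>150)&(G<70)&(B<70); m[235:]=0
    m[:,:190]=0;m[:,330:]=0
    # outer points: per column the top pixel
    pts=[]
    for x in range(190,330):
        yy=np.nonzero(m[:,x])[0]
        if len(yy): pts.append((x,yy[0]-.5))
    P=np.array([atz(s,p,.04,st) for p in pts]); T=(P-st['position'])@st['tool_rot']
    from scipy.optimize import least_squares
    f=least_squares(lambda c:np.hypot(T[:,0]-c[0],T[:,1]-c[1])-.03,[0,0],loss='huber',f_scale=.0005)
    return f.x*1000,np.sqrt(f.cost),len(pts),st['position']
E
python3 - <<'E'
from ring import *
for i in range(4): print(ring())
E
```

```text
(array([ 0.28835159, -0.72708515]), np.float64(0.0015207307616423528), 74, array([0.54008102, 0.22905077, 0.11682238]))
(array([ 0.25015149, -0.74471451]), np.float64(0.0016748021773156172), 75, array([0.53998039, 0.22900643, 0.11667517]))
(array([ 0.14104542, -0.65762105]), np.float64(0.0017052988480787026), 75, array([0.53987088, 0.22898092, 0.11648112]))
(array([ 0.05512071, -0.60686516]), np.float64(0.001764897094214655), 75, array([0.53978092, 0.22896933, 0.11629832]))
```

Emit:
step_arm:
  deltas:
    - {"dp": [0, 0, 0.5], "yaw": 0}
    - {"dp": [0, 0, 1.0], "yaw": 0}
    - {"dp": [0, 0, 1.3], "yaw": 0}
    - {"dp": [0, 0, 1.5], "yaw": 0}
    - {"dp": [0, 0, 1.7], "yaw": 0}
    - {"dp": [0, 0, 1.7], "yaw": 0}

```text
t: 11.08
position: [0.5395, 0.229, 0.0986]
tool_rot: [[-0.999, 0.044, -0.0], [0.044, 0.999, -0.0], [0.0, -0.0, -1.0]]
wrist_force: [-0.5, 0.5, -2.5]
grip_width: 0.0415
```

Emit:
step_arm:
  deltas:
    - {"dp": [0, 0, 0.2], "yaw": 0}
    - {"dp": [0, 0, 0.4], "yaw": 0}
    - {"dp": [0, 0, 0.6], "yaw": 0}
    - {"dp": [0, 0, 0.6], "yaw": 0}

```text
t: 11.58
position: [0.5399, 0.2289, 0.0932]
tool_rot: [[-0.999, 0.044, 0.001], [0.044, 0.999, 0.0], [-0.001, 0.0, -1.0]]
wrist_force: [0.2, -0.7, 2.1]
grip_width: 0.0415
```

Emit:
step_arm:
  deltas:
    - {"dp": [0, 0, 0.15], "yaw": 0}
    - {"dp": [0, 0, 0.3], "yaw": 0}
    - {"dp": [0, 0, 0.3], "yaw": 0}

```text
t: 11.95
position: [0.5397, 0.2289, 0.0907]
tool_rot: [[-0.999, 0.044, 0.001], [0.044, 0.999, 0.0], [-0.001, 0.0, -1.0]]
wrist_force: [-3.0, -0.8, 8.2]
grip_width: 0.0413
```

Emit:
step_arm:
  deltas:
    - {"dp": [0, 0, 0.15], "yaw": 0}
    - {"dp": [0, 0, 0.3], "yaw": 0}
    - {"dp": [0, 0, 0.3], "yaw": 0}

```text
t: 12.32
position: [0.5409, 0.229, 0.0895]
tool_rot: [[-0.999, 0.044, 0.005], [0.044, 0.999, 0.0], [-0.005, 0.001, -1.0]]
wrist_force: [-3.9, -2.6, 19.5]
grip_width: 0.0414
```

Emit:
step_arm:
  deltas:
    - {"dp": [0, 0, -0.4], "yaw": 0}
    - {"dp": [0.1, 0, -0.6], "yaw": 0}
    - {"dp": [0.1, 0, -0.6], "yaw": 0}

```text
t: 12.7
position: [0.5383, 0.2289, 0.0911]
tool_rot: [[-0.999, 0.044, -0.001], [0.044, 0.999, 0.0], [0.001, -0.0, -1.0]]
wrist_force: [5.5, 0.8, -13.7]
grip_width: 0.0415
```

```bash
python3 - <<'E'
from ring import *
print(ring())
st=state();print(st['position'],st['wrist_force'],st['torque']);s=save('wrist','w8.png'); cv2.imwrite('pics/w8c.png',cv2.resize(s['img'][150:310,170:340,::-1],None,fx=4,fy=4,interpolation=cv2.INTER_CUBIC))
E
```

```text
(array([-1.59910581, -0.53580443]), np.float64(0.001596547677825571), 83, array([0.53833224, 0.22894514, 0.09106454]))
[0.53834511 0.22893748 0.09106126] [  4.59806646   1.79494025 -12.4778483 ] [ 0.35007164 -0.96385321 -0.03752196]
```

View pics/w8c.png

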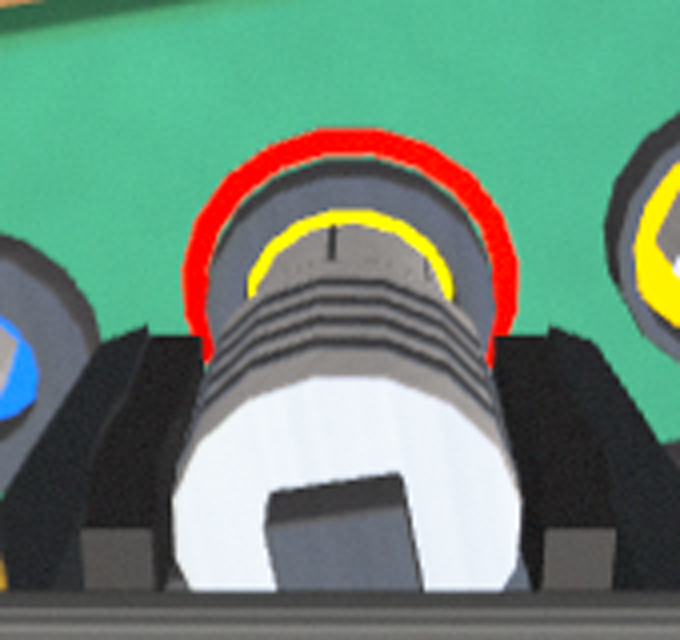

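```bash
python3 - <<'E'
from h import *
st=state(); s=snapshot('wrist')
R=st['tool_rot'];p0=st['position'];tl=lambda *a:p0+R@np.array(a)
for d in [0,.001,.002,.003,.004]:
    print(d,proj(s,[tl(.021,0,.0408-.062-d),tl(.0165,0,.0408-d),tl(0.005,-.021,.0408-.062-d),tl(0.005,.021,.0408-.062-d)],st).round(1).tolist())
print(state()['wrist_force'],st['position'])
E
```

```text
0 [[258.5, 244.0], [258.0, 204.0], [213.1, 274.7], [303.8, 274.8]]
0.001 [[258.5, 245.1], [258.0, 204.6], [212.8, 276.0], [304.1, 276.1]]
0.002 [[258.6, 246.2], [258.0, 205.1], [212.4, 277.3], [304.5, 277.4]]
0.003 [[258.6, 247.4], [258.0, 205.7], [212.1, 278.6], [304.8, 278.7]]
0.004 [[258.6, 248.5], [258.0, 206.2], [211.8, 280.0], [305.2, 280.0]]
[  5.44135441   1.67275341 -14.0450433 ] [0.53834089 0.22892688 0.09105739]
```

Emit:
step_arm:
  deltas:
    - {"dp": [-0.05, 0, 0.2], "yaw": 0.0}
    - {"dp": [-0.05, 0, 0.5], "yaw": 0.04}
    - {"dp": [-0.05, 0, 0.8], "yaw": -0.04}
    - {"dp": [-0.05, 0, 0.8], "yaw": 0.0}
  squeeze: 60

```text
t: 13.35
position: [0.5402, 0.229, 0.0877]
tool_rot: [[-0.999, 0.043, 0.004], [0.043, 0.999, 0.0], [-0.004, 0.0, -1.0]]
wrist_force: [-3.2, -2.8, 18.0]
grip_width: 0.0408
```

Emit:
step_arm:
  deltas:
    - {"dp": [0.06, -0.03, 0.2], "yaw": 0.05}
    - {"dp": [0.06, -0.03, 0.3], "yaw": -0.05}
    - {"dp": [0.06, -0.03, 0.3], "yaw": 0.05}
    - {"dp": [0.06, -0.03, 0.3], "yaw": 0.0}

```text
t: 13.85
position: [0.54, 0.229, 0.0855]
tool_rot: [[-0.999, 0.045, 0.005], [0.045, 0.999, 0.001], [-0.005, 0.001, -1.0]]
wrist_force: [-4.4, -1.4, 23.9]
grip_width: 0.041
```

```bash
python3 - <<'E'
from ring import *
print(ring())
st=state();print(st['position'],st['wrist_force'],st['torque']);s=save('wrist','w9.png'); cv2.imwrite('pics/w9c.png',cv2.resize(s['img'][150:310,170:340,::-1],None,fx=4,fy=4,interpolation=cv2.INTER_CUBIC))
E
```

```text
(array([ 0.47616034, -0.69763551]), np.float64(0.001699235218186667), 86, array([0.53998837, 0.22899555, 0.08547619]))
[0.53996209 0.22898225 0.08539547] [-3.85482587 -1.85441437 22.97724979] [-0.29178606  0.83557845 -0.32483865]
```

View pics/w9c.png

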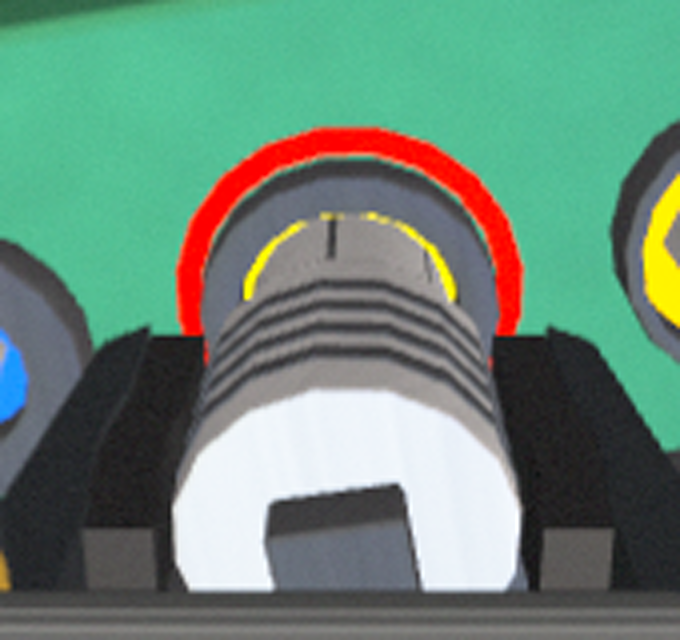

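Emit:
step_arm:
  deltas:
    - {"dp": [0.05, 0, -0.3], "yaw": 0.0}
    - {"dp": [0.1, 0, -0.1], "yaw": 0.06}
    - {"dp": [0.1, 0, 0.1], "yaw": -0.06}
    - {"dp": [0.1, 0, 0.3], "yaw": 0.06}
    - {"dp": [0.1, 0, 0.4], "yaw": -0.06}
    - {"dp": [0.1, 0, 0.4], "yaw": 0}

```text
t: 14.7
position: [0.5399, 0.229, 0.0827]
tool_rot: [[-0.999, 0.042, 0.008], [0.042, 0.999, 0.001], [-0.008, 0.001, -1.0]]
wrist_force: [-4.2, -1.8, 30.2]
grip_width: 0.0409
```

```bash
python3 - <<'E'
from ring import *
print(ring())
st=state();print(st['position'],st['wrist_force'],st['torque']);s=save('wrist','w10.png'); cv2.imwrite('pics/w10c.png',cv2.resize(s['img'][150:310,170:340,::-1],None,fx=4,fy=4,interpolation=cv2.INTER_CUBIC))
E
```

```text
(array([ 0.34298814, -0.66626912]), np.float64(0.0016918485754731747), 87, array([0.53985443, 0.22901074, 0.08266821]))
[0.53981442 0.22905882 0.08263039] [-4.32034006 -3.07829016 31.99792958] [-0.49749871  0.82957111  0.50438386]
```

View pics/w10c.png

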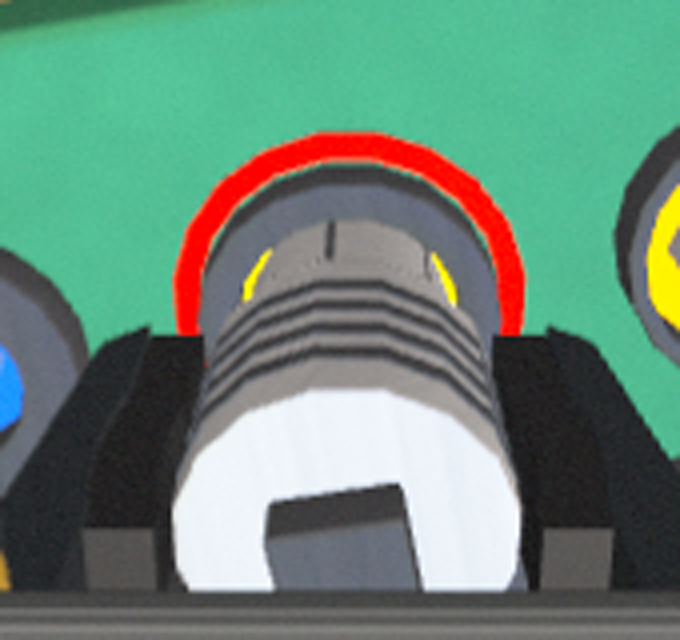

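Emit:
step_arm:
  deltas:
    - {"dp": [0.03, -0.03, 0.1], "yaw": 0.06}
    - {"dp": [0.03, -0.03, 0.2], "yaw": -0.06}
    - {"dp": [0.03, -0.03, 0.3], "yaw": 0.06}
    - {"dp": [0.03, -0.03, 0.4], "yaw": -0.06}
    - {"dp": [0.03, -0.03, 0.4], "yaw": 0.06}
    - {"dp": [0.03, -0.03, 0.4], "yaw": 0}

```text
t: 15.55
position: [0.5395, 0.2291, 0.0802]
tool_rot: [[-0.999, 0.045, 0.008], [0.045, 0.999, 0.002], [-0.008, 0.002, -1.0]]
wrist_force: [-12.0, -3.0, 47.4]
grip_width: 0.0408
```

```bash
python3 - <<'E'
from ring import *
print(ring())
st=state();print(st['position'],st['wrist_force'],st['torque'],st['tool_rot'][:,2]);s=save('wrist','w11.png'); cv2.imwrite('pics/w11c.png',cv2.resize(s['img'][150:310,170:340,::-1],None,fx=4,fy=4,interpolation=cv2.INTER_CUBIC))
E
```

```text
(array([ 0.06522306, -0.73925526]), np.float64(0.001715755463116794), 88, array([0.53950486, 0.22910085, 0.08024067]))
[0.53947888 0.22911212 0.08021427] [-11.99170583  -2.01759839  46.86427859] [-0.75432375  1.79486623 -0.88894632] [ 0.0081992   0.00190115 -0.99996458]
```

View pics/w11c.png

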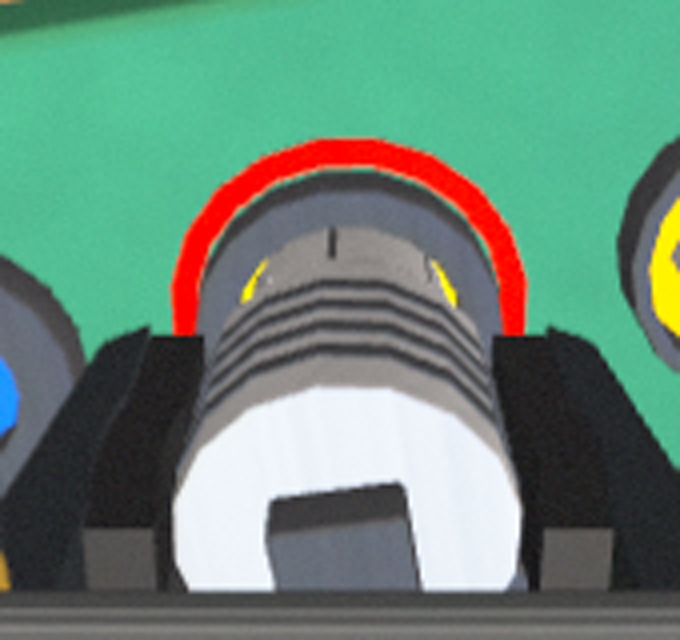

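Emit:
step_arm:
  deltas:
    - {"dp": [0.1, 0, 0.0], "yaw": -0.04}
    - {"dp": [0.1, 0, 0.0], "yaw": 0.04}
    - {"dp": [0.1, 0, 0.1], "yaw": -0.04}
    - {"dp": [0.1, 0, 0.1], "yaw": 0}

```text
t: 16.15
position: [0.5394, 0.2291, 0.0802]
tool_rot: [[-0.999, 0.043, 0.011], [0.043, 0.999, 0.002], [-0.011, 0.002, -1.0]]
wrist_force: [-11.5, -2.6, 50.8]
grip_width: 0.041
```

```bash
python3 - <<'E'
from ring import *
print(ring())
st=state();print(st['position'],st['wrist_force'],st['torque'],st['tool_rot'][:,2])
S=save('side','s12.png'); cv2.imwrite('pics/s12c.png',cv2.resize(S['img'][60:170,170:300,::-1],None,fx=5,fy=5,interpolation=cv2.INTER_CUBIC))
E
```

```text
(array([ 0.06007979, -0.82739008]), np.float64(0.001746287188261983), 88, array([0.53936296, 0.22910366, 0.08017033]))
[0.53936314 0.22911852 0.08018564] [-10.99721521  -3.60526303  51.20192115] [-0.78205022  1.5813066   0.57504308] [ 0.01116775  0.00123299 -0.99993688]
```

View pics/s12c.png

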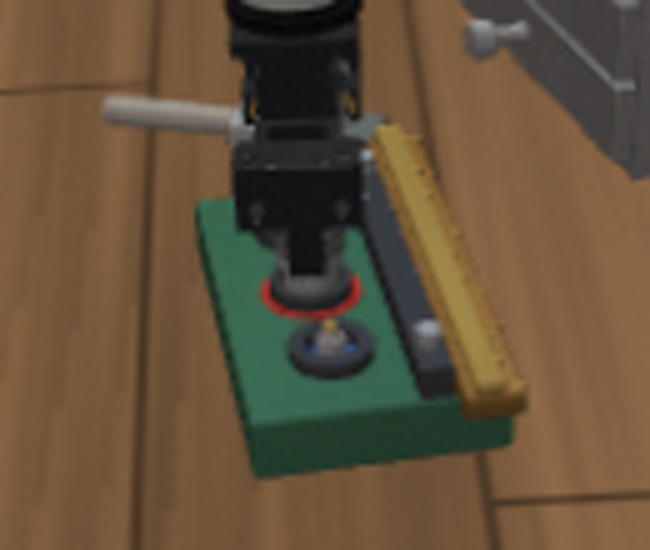

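Emit:
step_arm:
  deltas:
    - {"dp": [0, 0, -0.2], "yaw": 0}
    - {"dp": [0, 0, -0.4], "yaw": 0}
    - {"dp": [0, 0, -0.5], "yaw": 0}
    - {"dp": [0, 0, -0.5], "yaw": 0}

```text
t: 16.75
position: [0.539, 0.2291, 0.0804]
tool_rot: [[-0.999, 0.042, 0.009], [0.042, 0.999, 0.001], [-0.009, 0.002, -1.0]]
wrist_force: [6.0, 2.5, 11.3]
grip_width: 0.0411
```

```bash
python3 - <<'E'
from ring import *
print(ring())
st=state();print(st['t'],st['position'],st['wrist_force'],st['torque'],st['tool_rot'][:,2])
s=save('wrist','w13.png'); cv2.imwrite('pics/w13c.png',cv2.resize(s['img'][150:310,170:340,::-1],None,fx=4,fy=4,interpolation=cv2.INTER_CUBIC))
E
```

```text
(array([-0.50052337, -0.68036077]), np.float64(0.0015379792475491028), 88, array([0.5389506 , 0.22906153, 0.08044105]))
16.8 [0.53893531 0.22905662 0.08042742] [ 7.18009842  2.41918198 11.12606296] [ 0.1898774  -1.14936035  0.50326654] [ 0.00876582  0.00144718 -0.99996053]
```

View pics/w13c.png

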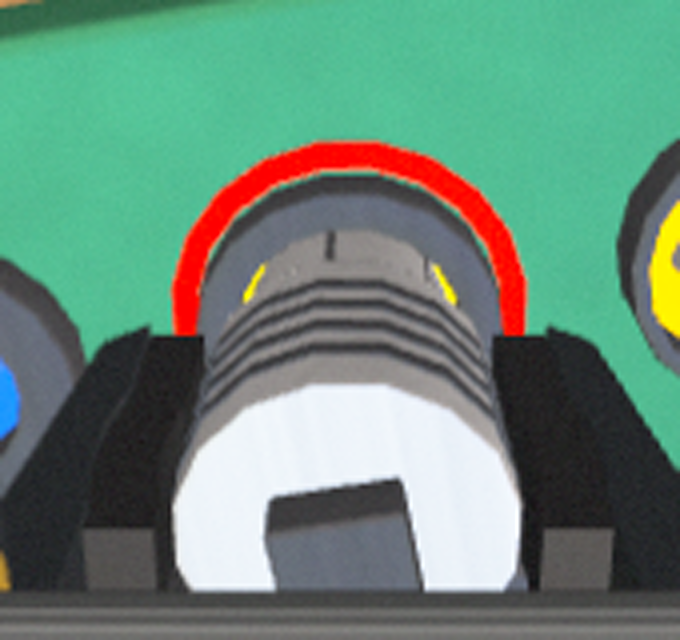

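Emit:
step_arm:
  deltas:
    - {"dp": [-0.05, -0.02, 0.1], "yaw": 0.02}
    - {"dp": [-0.08, -0.02, 0.2], "yaw": -0.02}
    - {"dp": [-0.08, -0.02, 0.2], "yaw": 0}
    - {"dp": [-0.08, -0.02, 0.2], "yaw": 0}

```text
t: 17.35
position: [0.5392, 0.2291, 0.0803]
tool_rot: [[-0.999, 0.042, 0.008], [0.042, 0.999, 0.002], [-0.008, 0.002, -1.0]]
wrist_force: [-3.3, -0.2, 30.1]
grip_width: 0.0411
```

Emit:
step_arm:
  deltas:
    - {"dp": [0, 0, 0], "yaw": 0}
    - {"dp": [0, 0, 0], "yaw": 0}
    - {"dp": [0, 0, 0], "yaw": 0}
    - {"dp": [0, 0, 0], "yaw": 0}

```text
t: 17.85
position: [0.5392, 0.2291, 0.0803]
tool_rot: [[-0.999, 0.042, 0.008], [0.042, 0.999, 0.002], [-0.008, 0.002, -1.0]]
wrist_force: [-3.8, 0.6, 29.7]
grip_width: 0.0408
```

```bash
python3 - <<'E'
from ring import *
st=state();print(st['t'],st['position'],st['wrist_force'],st['torque'],st['tool_rot'][:,2],st['grip_width'])
s=save('top','t14.png'); S=save('side','s14.png')
for n,p,z in [('jar',(370,209),.085)]: pass
s=save('wrist','w14.png'); cv2.imwrite('pics/w14c.png',cv2.resize(s['img'][150:310,170:340,::-1],None,fx=4,fy=4,interpolation=cv2.INTER_CUBIC))
E
```

```text
17.85 [0.53921775 0.22908604 0.08034035] [-3.79261609  0.61988242 29.73619047] [-0.09982068  0.5830921   0.4076835 ] [ 0.00804361  0.00154034 -0.99996646] 0.04084113826843363
```

View pics/s14.png

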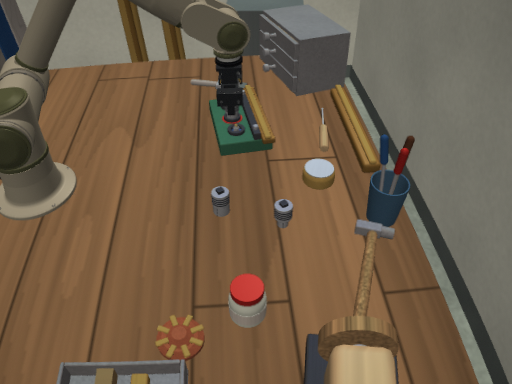

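View pics/w14c.png

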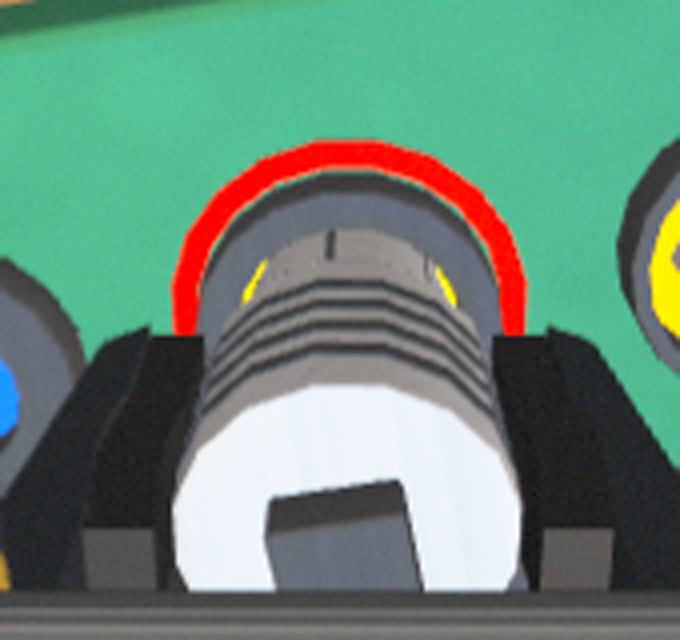

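```bash
python3 - <<'E'
from h import *
st=state(); s=snapshot('wrist'); S=snapshot('side')
c=np.array([.5391,.2285])
th=np.linspace(0,2*np.pi,721)
for m in [.038,.04,.042]:
    q=proj(s,[[c[0]+.021*np.cos(t),c[1]+.021*np.sin(t),m+.062] for t in th],st); 
    print(m,'collar top row',q[:,1].min().round(1),'cols',q[:,0].min().round(1),q[:,0].max().round(1), 'stub', proj(s,[[c[0],c[1],m+.07]],st).round(1))
E
```

```text
0.038 collar top row 242.6 cols 212.8 301.6 stub [[257.3 293.1]]
0.04 collar top row 244.9 cols 212.2 302.3 stub [[257.3 296.1]]
0.042 collar top row 247.1 cols 211.6 302.9 stub [[257.3 299.2]]
```

```bash
python3 -c "
from workcell import *
print(hand_in()); s=state(); print(s['t'],s['position'],s['wrist_force'],s['grip_width'])"
```

```text
the job is handed in; nothing more can be done
None
the job is handed in; nothing more can be done
```

The socket nearest the glue jar (33 mm nose) fits the red-ringed middle nut. I handed in with it gripped, upright and pushed home over the nut.

I tried only this socket. The pictures showed a 22 mm middle nut and a matching nose size, and it went on, so the other two were never touched.

**How it went on:** it jammed twice part-way down. I freed it by easing the sideways load and twisting it slightly to and fro. It slipped about 1 mm in the gripper on the way.

**Last checks:**
- **Depth:** the height stayed at 0.0803 m (to 0.2 mm) as the push varied from 11 to 51 N, so it is on a hard stop. The wrist picture puts the mouth about 0.5 mm above the bed top, give or take 1 mm; it cannot show full seating more finely than that.
- **Tilt:** the tool leans about 0.5° under the push. I did not re-measure the socket's own tilt at the end; the estimate part-way down was about 1°.
- **Force:** the final push is about 30 N, and the grip is set to 60 N. The highest push I read was 51 N, against the 120 N wrist limit.
- **Other items:** the last side view shows the other two sockets standing where they were, and the jar, tin and rosette unmoved.

About 18 s of the 70 s were used. The hand-in reported no verdict.

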